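# Lock the sprung bayonet cap on the air-filter housing

### The job

Close the wax injector's air-filter housing: pick up its bayonet cap by the bar grip, lower it with its two lugs through the two gaps in the housing's rim, push it down against the spring, turn it a quarter turn clockwise (seen from above) and let the spring lift it so that its lugs seat in the pockets under the rim. Let go and leave the cap locked and level, and do not knock over the two lidded jars.

Things in the scene. Friction and masses are not known exactly. Their poses are not given: they have to be found in the camera images.
- filter_housing: Round aluminium pot fixed to the bench: 104 mm diameter, 74 mm high, on a 128 mm foot; two brass air ports stick out on its +x (to 78 mm from the axis) and -x side (to 62 mm), under 46 mm high. Origin: on its vertical axis at bench level, z up. Its mouth is an 8 mm thick inward rim (35 mm from the axis; the wall behind it 46 mm). Turning the cap the wrong way meets an end stop.
- filter_gap (a point): Middle of one of the two gaps in the rim, level with the rim's top (z = 74 mm), 41 mm from the axis on the housing's +x; the other gap is across the mouth on -x. The cap's lugs go down through them. Each gap is 62 degrees wide: the lugs have about 12 degrees of play either way.
- filter_pocket (a point): Middle of one of the two pockets under the rim (underside at z = 66 mm), 41 mm from the axis on the housing's -y, a quarter turn clockwise of a gap; the other is on +y. A small dark raised bead on the rim marks each. The lugs have 8 degrees of play either way. Between gap and pocket a ridge hangs to z = 61 mm; beyond the pocket is an end stop. Turning 80 to 95 degrees is right.
- spring_plate (a joint): Round spring plate inside the housing that carries the cap; metres pushed down: 0 free (face at z = 64 mm), 0.026 at the bottom; about 5 N at first, 13 N at the bottom. Cap's underside above the bench: 64 mm when laid in the gaps (0); must be under 47 mm to turn past the ridges (38 to 45 is good: 0.019 to 0.026); 52 mm when locked (0.012).
- bayonet_cap: Loose steel cap, about 0.25 kg, 71 mm high, standing upright. Origin: centre of its underside, z up. A plug 64 mm in diameter, 39 mm high (foot tapered to 52 mm), with two lugs along +x and -x, 22 mm wide, to 43 mm from the axis, z = 6 to 14 mm. On top a bar grip along x, in line with the lugs: 62 mm long, 16 mm thick (y), z = 39 to 71 mm. A half turn makes no difference.
- wax_jar: Bystander: lidded jar with red lid, 53 mm in diameter, 66 mm high, upright. Origin at the centre of its underside.
- oil_jar: Bystander: lidded jar with black lid, 41 mm in diameter, 54 mm high, upright. Origin at the centre of its underside.
Mind the look-alikes: they are no part of the job. Leave any purple or turquoise look-alike of the bayonet_cap alone.

How it is judged:
At the end, for the whole second after the job is handed in: The cap sits in the housing, turned a quarter turn from the gaps (within 14 degrees), risen into the pockets: its underside 48.5 to 56 mm above the housing's origin (locked: 52 mm), within 6 mm of the axis, level within 6 degrees and at rest (z of bayonet_cap in the frame of filter_housing between 0.0485 and 0.056 m and horizontal distance between bayonet_cap and filter_housing below 0.006 m and angle between the x axis of bayonet_cap and the y axis of filter_housing, either way round below 0.25 rad and angle between bayonet_cap's own z axis and vertical below 0.1 rad and linear speed of bayonet_cap below 0.02 m/s); the robot touches nothing.
It fails at once if the red-lidded jar is knocked over (angle between wax_jar's own z axis and vertical above 0.6 rad).
It fails at once if the black-lidded jar is knocked over (angle between oil_jar's own z axis and vertical above 0.6 rad).
It also fails if it takes over 48 s, if anything falls off the work surface, if the arm or the gripper's body presses on something with over 40 N, if the wrist force passes 120 N, or if a joint passes its speed limit or range.

### The arm

A 6-joint arm with a two-finger parallel gripper is mounted at the origin on a cart in front of the work surface, level with it; the furniture and walls round the work are solid. World frame = base frame: x ahead of the robot, y to its left, z up, the work surface at z = 0. Lengths are in m, angles in rad, forces in N, time in s.
With the tool pointing down it reaches from about 0.35 to 0.975 m from the base axis. Payload 4.9 kg.
Tool frame: the origin (TCP) lies on the front face of the gripper's body, between the roots of the fingers; the fingertips stand ctrl.finger_overhang ahead of it and the grasp point (between the pads) lies 54 mm ahead of it (ctrl.finger_overhang is the distance from the TCP to the fingertips, in m); z points along the fingers, y is the line along which they close (so a half turn about z gives the same grasp; the last joint's range is limited). The gripper opens to 85 mm and grips with 20 to 120 N. Pads are 22 mm wide; open, the fingers measure 114 mm over their backs; the gripper's body (76 mm by 85 mm) begins 54 mm behind the grasp point. The pads swing forward as they close: fully open they stand 13 mm farther back than shut.
Start: joints at [-1.25, 0.053, 1.613, -0, 1.476, -0.119], TCP at [0.266, -0.566, 0.304] pointing down, gripper open.
Joint ranges: [-3.01, 3.01], [-1.01, 2.22], [0.06, 2.58], [-1.02, 4.17], [0.09, 2.62], [-3.14, 3.14]. Speed limits (rad/s): [2.57, 2.57, 3.14, 3.14, 3.14, 3.14].

### API

Orientations are given as a rotation vector (axis times angle).
In Python, from station import ctrl, vision gives the robot as it stands. The module is installed in compiled form; this text tells all that it offers.
- The arm moves only by the tool drive_tool, never from a script. Its argument "rows" is a list of rows, each a list of 2 entries, a list of its own where there are three numbers: the shift along the tool's x, y, z in m, then the turn about the tool's z in rad. A call has 1 to 10 rows; each row shifts and turns the commanded pose from where the row before left it, along the tool's axes as they then stand; what a row does not reach is not made up. A row lasts 1/10 s, in which the tool goes at most 50 mm and 8.59 degrees, less where a joint would pass 70% of its speed; a pose out of reach is approached as far as the arm can. A call with a gripper value outside its range is refused whole. "jaw" is the closure, from 0 (fully open) to 1 (shut), set as the call begins (left out, the last holds). The fingers move at their own pace and stop on an object; "grip_force" is the grip in N (left out, the last holds). Time passes only in rows, so rows that do not move let the fingers close. It gives the time, the measured TCP pose, the force, the opening and the grip force at its end, in the units of the state.
- ctrl.get_obs(): the state, without advancing time (a new reading comes with each control period).
- vision.get_image(name): name is "scene" or "side" or "wrist"; returns a dict with "image" (480x640x3 uint8, blue, green, red), "vertical_fov" (degrees; the focal length in pixels is half the picture's height over the tangent of half this angle, whatever the lens; pixels are square), "cx", "cy" (the principal point, pixels), "R" (3x3) and "t" (3): a world point X has camera coordinates R X + t. Camera axes: x right, y down, z forward; pixel columns grow to the right and rows downward; lengths in m; the calibration is good to about 2 mm. A picture is of the moment at which its call begins. There is no depth.
- ctrl.finish_job(): hands the job in; it is judged then, once.
The state is a dict: "t": time; "q": joint angles; "dq": joint speeds; "effort": joint torques, N m; "tool_pos": TCP position; "tool_rot": TCP orientation; "contact_force": force on the tool from outside, world axes, zero at the start; "wrist_torque": the same for the moment, N m; "opening": finger opening in m; "grip_force": force on a finger pad.
Only numpy, scipy, OpenCV 4.12 (cv2) and the standard library are available. Lean on these libraries where they do the work, as an engineer would, in place of code of your own. Each camera call takes 0.05 s, during which the arm holds its last target. There are 200 camera calls.

## Working session

There is one attempt and no reset: what is moved stays moved. The work goes in short steps, Python scripts to look and compute and a tool call to move; the robot and the scene stay as the last step left them, time stands still between calls to the robot, and variables do not carry over. Pictures are saved under pics/ and viewed, at most 10 in all, crops included, and the job is handed in when it is done.

Besides the shell and the picture viewer there is one more tool, called by a JSON object that holds its "name" and its "arguments", one argument or row to a line. drive_tool: Moves the arm, as the interface text tells. Its arguments: {"type":"object","properties":{"rows":{"type":"array","items":{"type":"array"}},"jaw":{"type":"number"},"grip_force":{"type":"number"}},"required":["rows"]}

```bash
mkdir -p pics
cat > h.py <<'E'
import numpy as np, cv2
from station import ctrl, vision
from scipy.spatial.transform import Rotation as Ro
def f(im): return im['image'].shape[0]/2/np.tan(np.radians(im['vertical_fov'])/2)
def ray(im,u,v,z):
    R=np.array(im['R']);t=np.array(im['t']);F=f(im)
    d=R.T@np.array([(u-im['cx'])/F,(v-im['cy'])/F,1]);c=-R.T@t
    return c+d*(z-c[2])/d[2]
def proj(im,X):
    p=np.array(im['R'])@np.array(X)+im['t'];return p[:2]/p[2]*f(im)+[im['cx'],im['cy']]
E
python3 - <<'E'
from h import *
import pickle
for n in ['scene','side']:
    im=vision.get_image(n);cv2.imwrite(f'pics/{n}0.png',im['image']);pickle.dump(im,open(n+'0.pkl','wb'))
    print(n,im['vertical_fov'],-np.array(im['R']).T@im['t'],{k for k in im})
o=ctrl.get_obs();print(o,ctrl.finger_overhang)
E
```

```text
scene 45.13349621637173 [0.02509934 0.82523776 0.8175352 ] {'vertical_fov', 'cy', 'image', 't', 'R', 'cx'}
side 57.44289144132329 [0.41467009 0.91682012 0.53246961] {'vertical_fov', 'cy', 'image', 't', 'R', 'cx'}
{'t': 0.1, 'q': array([-1.25001214e+00,  5.33072976e-02,  1.61415486e+00, -1.62792330e-05,
        1.47597351e+00, -1.19043958e-01]), 'dq': array([ 0.00052618, -0.00106508, -0.00248117,  0.00015886, -0.00039878,
        0.00069432]), 'effort': array([ 4.24321051e-04, -3.94903636e+01, -3.71362031e+01, -1.12579526e-04,
        3.93318624e-03, -2.46785299e-05]), 'tool_pos': array([ 0.26595314, -0.56512427,  0.30277671]), 'tool_rot': array([-3.06414271e+00, -6.84927877e-01,  3.16664156e-04]), 'contact_force': array([ 0.2361847 ,  0.26895579, -0.1470561 ]), 'wrist_torque': array([ 0.03995613, -0.02142509, -0.00918527]), 'grip_force': 0.0, 'opening': 0.08542014155085449} 0.0726
```

View pics/scene0.png

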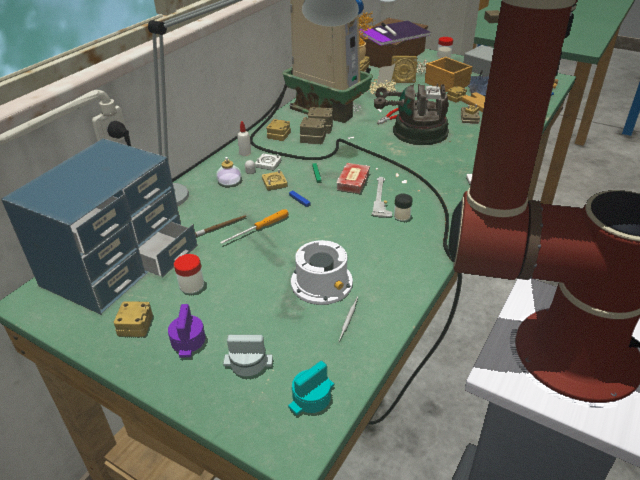

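View pics/side0.png

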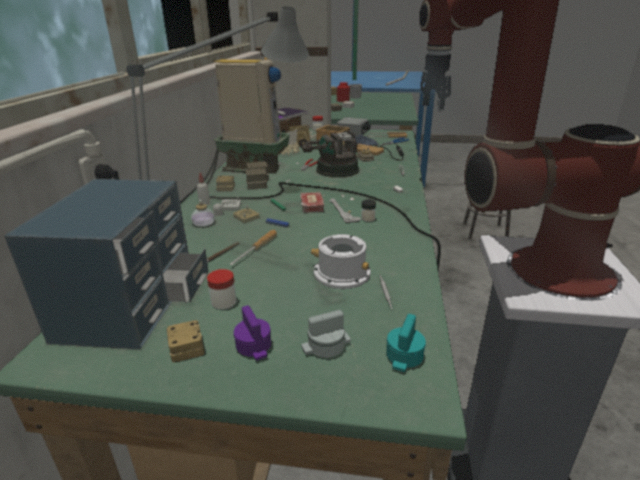

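The scene view shows the grey cap at about (247,355), the housing at (321,270), the wax jar at (188,273) and the oil jar at (403,207). The side view has the cap at (326,335) and the housing at (342,258). Next I enlarge both.

Run:
```python
from h import *
import pickle
s=pickle.load(open('scene0.pkl','rb'));d=pickle.load(open('side0.pkl','rb'))
a=cv2.resize(s['image'][225:385,215:365],None,fx=3.7,fy=3.7,interpolation=cv2.INTER_CUBIC)[:592]
b=cv2.resize(d['image'][225:365,295:380],None,fx=3,fy=3,interpolation=cv2.INTER_CUBIC)
c=np.zeros((592,800,3),np.uint8);c[:a.shape[0],:a.shape[1]]=a;w=min(b.shape[1],800-a.shape[1]);c[:b.shape[0],a.shape[1]:a.shape[1]+w]=b[:,:w]
cv2.imwrite('pics/crop1.png',c);print(a.shape,b.shape)
for im,l in ((s,[(321,252,.074),(247,341,.071),(188,262,.066),(403,199,.054)]),(d,[(342,245,.074),(326,322,.071),(221,277,.066),(369,204,.054)])):
    for p in l: print(ray(im,*p).round(3))
```

```text
(592, 555, 3) (420, 255, 3)
[0.495 0.069 0.074]
[0.483 0.331 0.071]
[0.713 0.222 0.066]
[ 0.442 -0.21   0.054]
[0.491 0.078 0.074]
[0.492 0.342 0.071]
[0.716 0.224 0.066]
[ 0.444 -0.202  0.054]
```

View pics/crop1.png

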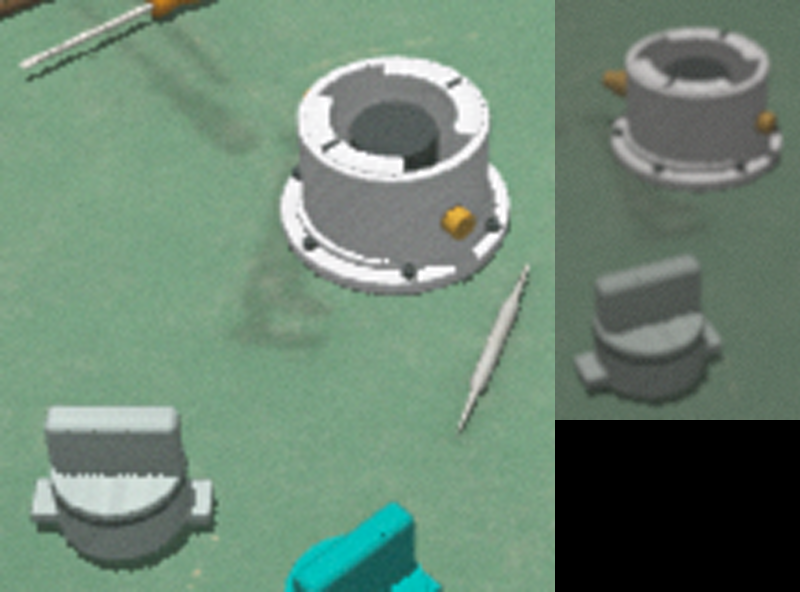

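Crop (scene part, 3.7×): rim beads are at (455,83) and (330,147). The gaps are at about (345,80) and (435,160), and the grip-top corners at (47,410), (175,408), (180,432) and (50,430). In the side part (3×) the beads are at (723,35) and (670,85).

Run:
```python
from h import *
import pickle
s=pickle.load(open('scene0.pkl','rb'));d=pickle.load(open('side0.pkl','rb'))
S=lambda x,y,z:ray(s,x/3.7+215,y/3.7+225,z)
D=lambda x,y,z:ray(d,(x-555)/3+295,y/3+225,z)
for n,a,b in (('bead s',S(455,83,.074),S(330,147,.074)),('bead d',D(723,35,.074),D(670,85,.074)),
  ('grip s',(S(175,408,.071)+S(180,432,.071))/2,(S(47,410,.071)+S(50,430,.071))/2),
  ('grip d',D(697,262,.071),D(598,285,.071))):
    v=a-b;print(n,((a+b)/2).round(4),np.hypot(*v[:2]).round(4),np.degrees(np.arctan2(v[1],v[0])).round(1))
o=ctrl.get_obs();M=Ro.from_rotvec(o['tool_rot']).as_matrix();print(M.round(3))
w=vision.get_image('wrist');R=np.array(w['R']);C=-R.T@w['t'];print(M.T@(C-o['tool_pos']),(R@M).round(3),w['vertical_fov'])
```

```text
bead s [0.4876 0.0791 0.074 ] 0.0851 -111.0
bead d [0.4903 0.0769 0.074 ] 0.0863 -111.0
grip s [0.4885 0.3282 0.071 ] 0.0598 -149.3
grip d [0.4939 0.3269 0.071 ] 0.0597 -152.0
[[ 0.905  0.426 -0.001]
 [ 0.426 -0.905  0.002]
 [ 0.    -0.002 -1.   ]]
[ 0.08253495  0.00124759 -0.07014608] [[ 0.     1.    -0.   ]
 [-0.949  0.    -0.315]
 [-0.315  0.     0.949]] 62.597467796571635
```

{"name": "drive_tool", "arguments": {
  "rows": [
    [[0.0324,-0.0295,0],0],
    [[0.0324,-0.0295,0],0],
    [[0.0324,-0.0295,0],0],
    [[0.0324,-0.0295,0],0],
    [[0.0324,-0.0295,0],0],
    [[0.0324,-0.0295,0],0],
    [[0.0324,-0.0295,0],0]
  ],
  "jaw": 0
}}

```text
t: 0.85
tool_pos: [0.3836, -0.2803, 0.3036]
tool_rot: [-3.066, -0.685, -0.0]
contact_force: [1.0, -0.5, -0.3]
opening: 0.0854
grip_force: 0.0
```

{"name": "drive_tool", "arguments": {
  "rows": [
    [[0.0324,-0.0295,0],0],
    [[0.0324,-0.0295,0],0],
    [[0.0324,-0.0295,0],0],
    [[0.0324,-0.0295,0],0],
    [[0.0324,-0.0295,0],0],
    [[0.0324,-0.0295,0],0],
    [[0.0324,-0.0295,0],0]
  ]
}}

```text
t: 1.55
tool_pos: [0.5009, 0.0032, 0.3037]
tool_rot: [3.066, 0.686, 0.0]
contact_force: [0.9, 0.4, -0.3]
opening: 0.0854
grip_force: 0.0
```

{"name": "drive_tool", "arguments": {
  "rows": [
    [[0.0164,-0.0375,0],0],
    [[0.0164,-0.0375,0],0],
    [[0.0164,-0.0375,0],0],
    [[0.0164,-0.0375,0],0],
    [[0.0164,-0.0375,0],0],
    [[0.0164,-0.0375,0],0],
    [[0.0164,-0.0375,0],0],
    [[0.0164,-0.0375,0],0]
  ]
}}

```text
t: 2.35
tool_pos: [0.4912, 0.3303, 0.3035]
tool_rot: [3.066, 0.686, -0.001]
contact_force: [0.6, -0.2, 0.4]
opening: 0.0851
grip_force: 0.0
```

{"name": "drive_tool", "arguments": {
  "rows": [
    [[0,0,0],-0.1466],
    [[0,0,0],-0.1466],
    [[0,0,0],-0.1466],
    [[0,0,0],-0.1466],
    [[0,0,0],-0.1466],
    [[0,0,0],-0.1466],
    [[0,0,0],-0.1466],
    [[0,0,0],-0.1466],
    [[0,0,0],-0.1466],
    [[0,0,0],-0.1466]
  ]
}}

```text
t: 3.35
tool_pos: [0.4915, 0.3285, 0.3034]
tool_rot: [-1.812, -2.566, 0.001]
contact_force: [0.1, -0.6, -0.7]
opening: 0.085
grip_force: 0.0
```

{"name": "drive_tool", "arguments": {
  "rows": [
    [[0,0,0],-0.1466],
    [[0,0,0],-0.1466],
    [[0,0,0],-0.1466],
    [[0,0,0],-0.1466],
    [[0,0,0],-0.1466],
    [[0,0,0],-0.1466],
    [[0,0,0],-0.1466],
    [[0,0,0],-0.1466],
    [[0,0,0],-0.1466],
    [[0,0,0],-0.1466]
  ]
}}

```text
t: 4.35
tool_pos: [0.4915, 0.3285, 0.3034]
tool_rot: [0.37, -3.119, 0.0]
contact_force: [-0.8, -0.0, 0.2]
opening: 0.0854
grip_force: 0.0
```

{"name": "drive_tool", "arguments": {
  "rows": [
    [[0,0,0],-0.1466],
    [[0,0,0],-0.1466],
    [[0,0,0],0],
    [[0,0,0],0]
  ]
}}

```text
t: 4.75
tool_pos: [0.4916, 0.3286, 0.3036]
tool_rot: [0.808, -3.035, 0.0]
contact_force: [0.5, 0.4, -0.1]
opening: 0.0851
grip_force: 0.0
```

Run:
```python
from h import *
import pickle
w=vision.get_image('wrist');pickle.dump(w,open('w1.pkl','wb'));cv2.imwrite('pics/w1.png',w['image'])
print(proj(w,[.491,.3275,.071]))
```

```text
[319.54335143 223.77447286]
```

View pics/w1.png

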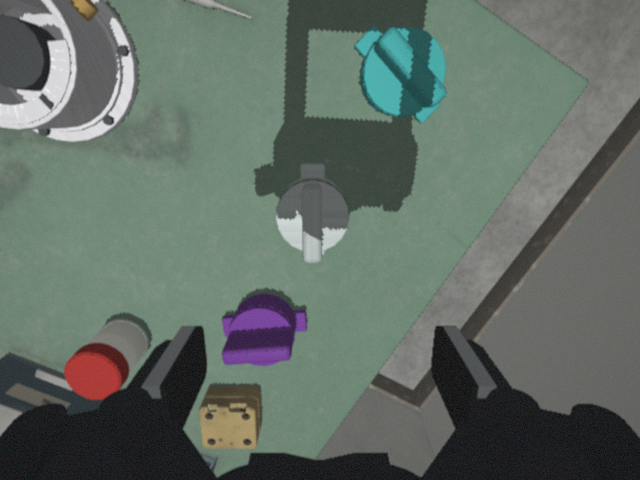

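The wrist view shows the cap centred with its grip vertical in the image, from about (312,180) to (312,262). The purple cap (263,328) and turquoise cap (403,75) are clear of the fingers.

Run:
```python
from h import *
import pickle
w=pickle.load(open('w1.pkl','rb'));o=ctrl.get_obs();M=Ro.from_rotvec(o['tool_rot']).as_matrix()
im=w['image']
c=im[165:270,265:360];cv2.imwrite('pics/w1c.png',cv2.resize(c,None,fx=5,fy=5,interpolation=cv2.INTER_NEAREST))
for p in ((312,262),(303,262),(321,262),(312,180)):
    print(p,(M.T@(ray(w,*p,.071)-o['tool_pos'])).round(4))
```

```text
(312, 262) [-0.0313 -0.0068  0.2326]
(303, 262) [-0.0313 -0.0142  0.2326]
(321, 262) [-0.0313  0.0005  0.2326]
(312, 180) [ 0.0354 -0.0064  0.2327]
```

View pics/w1c.png

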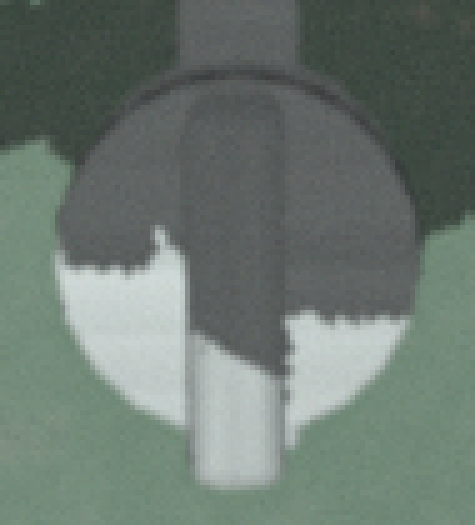

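The crop shows the grip-top ends at about y=95 and y=487 (crop), with its centre near x=239. That puts the cap at tool offset (0, −6.5 mm), aligned within about 1–2°.

{"name": "drive_tool", "arguments": {
  "rows": [
    [[0,-0.0065,0.03],0],
    [[0,0,0.04],0],
    [[0,0,0.04],0],
    [[0,0,0.04],0],
    [[0,0,0.025],0],
    [[0,0,0.0125],0],
    [[0,0,0],0],
    [[0,0,0],0]
  ]
}}

```text
t: 5.6
tool_pos: [0.4958, 0.3234, 0.1178]
tool_rot: [-0.811, 3.033, 0.001]
contact_force: [0.6, 0.1, 0.0]
opening: 0.0852
grip_force: 0.0
```

{"name": "drive_tool", "arguments": {
  "rows": [
    [[0,0,0],0],
    [[0,0,0],0],
    [[0,0,0],0],
    [[0,0,0],0],
    [[0,0,0],0],
    [[0,0,0],0],
    [[0,0,0],0],
    [[0,0,0],0],
    [[0,0,0],0],
    [[0,0,0],0]
  ],
  "jaw": 1,
  "grip_force": 70
}}

```text
t: 6.6
tool_pos: [0.4951, 0.3231, 0.1168]
tool_rot: [-0.813, 3.034, 0.0]
contact_force: [-1.0, -0.1, 4.3]
opening: 0.0145
grip_force: 70.0
```

{"name": "drive_tool", "arguments": {
  "rows": [
    [[0,0,-0.02],0],
    [[0,0,-0.04],0],
    [[0,0,-0.04],0],
    [[0,0,-0.04],0],
    [[0,0,0],0.148],
    [[0,0,0],0.148],
    [[0,0,0],0.148],
    [[0,0,0],0.148],
    [[0,0,0],0.148],
    [[0,0,0],0.148]
  ]
}}

```text
t: 7.6
tool_pos: [0.4944, 0.3226, 0.2547]
tool_rot: [-0.579, -3.086, 0.002]
contact_force: [-0.5, 0.3, -2.7]
opening: 0.0149
grip_force: 69.4
```

{"name": "drive_tool", "arguments": {
  "rows": [
    [[-0.02275,-0.0289,0],0],
    [[-0.02275,-0.0289,0],0],
    [[-0.02275,-0.0289,0],0],
    [[-0.02275,-0.0289,0],0],
    [[-0.02275,-0.0289,0],0],
    [[-0.02275,-0.0289,0],0],
    [[-0.02275,-0.0289,0],0],
    [[-0.02275,-0.0289,0],0],
    [[0,0,0],0],
    [[0,0,0],0]
  ]
}}

```text
t: 8.6
tool_pos: [0.5821, 0.0414, 0.2549]
tool_rot: [-0.572, -3.087, -0.0]
contact_force: [-0.2, 1.2, -3.1]
opening: 0.0147
grip_force: 69.4
```

Run:
```python
from h import *
import pickle
w=vision.get_image('wrist');pickle.dump(w,open('w2.pkl','wb'));cv2.imwrite('pics/w2.png',w['image'])
print(ctrl.get_obs())
print(proj(w,[.489,.078,.074]))
```

```text
{'t': 8.65, 'q': array([-5.53243450e-02, -9.54979647e-03,  1.75862702e+00,  3.87636169e-04,
        1.39457933e+00, -1.26108684e+00]), 'dq': array([ 0.02271201, -0.00865312,  0.00015383,  0.00086217,  0.00079541,
       -0.00015168]), 'effort': array([-8.76196716e-01, -3.67441428e+01, -3.74866033e+01, -4.85365733e-02,
       -1.45940171e-02, -1.38581006e-03]), 'tool_pos': array([0.58198469, 0.04216197, 0.25513942]), 'tool_rot': array([-5.69940712e-01, -3.08733043e+00, -1.83152177e-04]), 'contact_force': array([ 0.7644405 ,  1.02702647, -2.76064441]), 'wrist_torque': array([0.03603626, 0.03877556, 0.02877681]), 'grip_force': 69.42893028259277, 'opening': 0.014698707010927715}
[319.91956418  82.25044914]
```

View pics/w2.png

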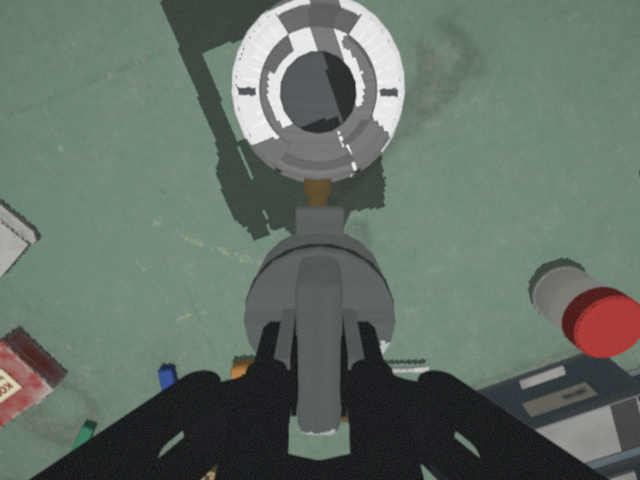

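The wrist view shows the rim beads at (246,91) and (389,92), with the gaps above and below the mouth. The held cap is straight, with its lug tip at (320,207) and the grip near x=320.

Run:
```python
from h import *
import pickle
w=pickle.load(open('w2.pkl','rb'));o=ctrl.get_obs();M=Ro.from_rotvec(o['tool_rot']).as_matrix()
g=cv2.cvtColor(w['image'],cv2.COLOR_BGR2GRAY)
for x0,x1 in((232,262),(375,405)):
    c=g[80:103,x0:x1].astype(float);m=c<90;ys,xs=np.nonzero(m);print('bead',xs.mean()+x0,ys.mean()+80,m.sum())
T=lambda u,v,z:(M.T@(ray(w,u,v,z)-o['tool_pos'])).round(4)
print('beads',T(246,91,.074),T(389,92,.074))
print(g[195:240:1,320]);print(g[222,285:355])
for z in(.1443,.1523):print('lug',T(297,207.5,z),T(344,207.5,z))
```

```text
bead 246.69117647058823 90.75 68
bead 388.8125 92.1875 64
beads [ 0.0945 -0.0434  0.1813] [0.0939 0.0412 0.1813]
[ 76  78  82  81  82  79  78  77  81  80  79  80  86  87  93  97 102  97
 101  97  99  97 101  94  97  94  92  94  95  95  91  93  93  94  96  97
  96  90  89  88  86  85  90  88  88]
[ 69  67  71  72  75  71  76  71  68  72  78  83  94  92  93  94  91  96
  94  93  94  97  94  95  95  94  93  95  95  92  96 100  92  96  97  94
  96  96  93  93  94  94  93  94  96  96  93  96  97  91  94  94  96  93
  97  98  94  93  85  72  81 103 122 123 121 124 118 118 118 115]
lug [ 0.0398 -0.0106  0.1109] [0.0397 0.0113 0.1109]
lug [ 0.0415 -0.0102  0.1029] [0.0415 0.0108 0.1029]
```

{"name": "drive_tool", "arguments": {
  "rows": [
    [[0.032,-0.001,0],0],
    [[0.032,0,0],0],
    [[0.032,0,0],0],
    [[0,0,0.02],0],
    [[0,0,0.02],0],
    [[0,0,0.01],0],
    [[0,0,0],0],
    [[0,0,0],0]
  ]
}}

```text
t: 9.45
tool_pos: [0.4926, 0.0758, 0.2067]
tool_rot: [0.568, 3.09, 0.0]
contact_force: [0.2, 0.3, -0.8]
opening: 0.0144
grip_force: 69.6
```

Run:
```python
from h import *
import pickle
s=vision.get_image('scene');d=vision.get_image('side');pickle.dump((s,d),open('sd3.pkl','wb'))
a=cv2.resize(s['image'][200:305,270:370],None,fx=4,fy=4,interpolation=cv2.INTER_CUBIC)
b=cv2.resize(d['image'][190:295,295:395],None,fx=4,fy=4,interpolation=cv2.INTER_CUBIC)
cv2.imwrite('pics/sd3.png',np.hstack([a,b]))
o=ctrl.get_obs();print(o['tool_pos'],o['tool_rot'],o['contact_force'])
```

```text
[0.49320225 0.07553551 0.20757874] [5.68904754e-01 3.08779055e+00 6.23865600e-04] [ 0.00723784 -0.73077068 -1.84399006]
```

View pics/sd3.png

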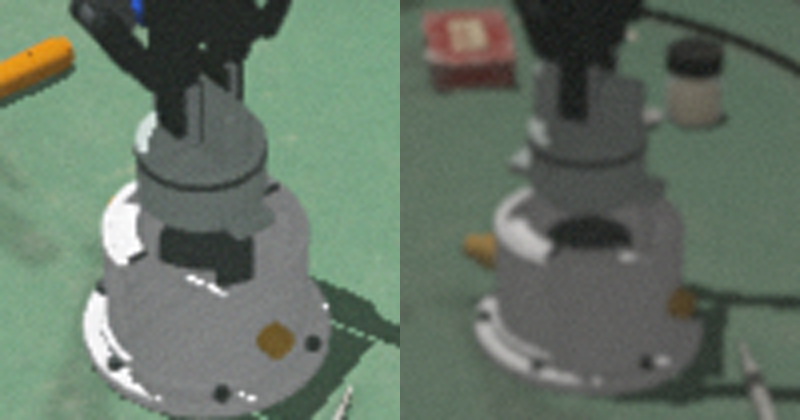

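The enlarged views show the cap over the housing. In the scene part the plug edges are at 137/267 and the pot edges at 102/308. In the side part the plug edges are at 528/645 and the pot edges at 495/683.

Run:
```python
from h import *
import pickle
s,d=pickle.load(open('sd3.pkl','rb'));X=np.array([.4932,.0755])
A=[];b=[]
for im,uc,uh in((s,202/4+270,205/4+270),(d,186.5/4+295,189/4+295)):
    pc=lambda X:proj(im,[*X,.115])[0]; ph=lambda X:proj(im,[*X,.07])[0]
    print('cap pred',pc(X),'meas',uc,' housing pred',ph(X),'meas',uh)
    e=1e-3
    A.append([(ph(X+[e,0])-ph(X))/e,(ph(X+[0,e])-ph(X))/e]);b.append((uh-ph(X))-(uc-pc(X)))
dw=np.linalg.solve(A,b);print(np.array(A),'rel world',dw)
M=Ro.from_rotvec(ctrl.get_obs()['tool_rot']).as_matrix();print(M.T@[*dw,0])
```

```text
cap pred 319.5938074482906 meas 320.5  housing pred 319.9318932341005 meas 321.25
cap pred 341.4255328143771 meas 341.625  housing pred 341.17577750231203 meas 342.25
[[-426.5574998  -259.25748306]
 [-453.78696521  -45.38829759]] rel world [-0.00211718  0.00189458]
[ 2.65336003e-03  1.01563787e-03 -3.85284953e-06]
```

{"name": "drive_tool", "arguments": {
  "rows": [
    [[0.002,0.0005,0],0],
    [[0,0,0.01],0],
    [[0,0,0.008],0],
    [[0,0,0.004],0],
    [[0,0,0],0],
    [[0,0,0],0]
  ]
}}

```text
t: 10.15
tool_pos: [0.4907, 0.0765, 0.1841]
tool_rot: [-0.57, -3.089, 0.0]
contact_force: [-1.2, 0.6, -2.1]
opening: 0.0145
grip_force: 69.6
```

{"name": "drive_tool", "arguments": {
  "rows": [
    [[0,0,0.003],0],
    [[0,0,0.003],0],
    [[0,0,0.002],0],
    [[0,0,0],0],
    [[0,0,0],0]
  ]
}}

```text
t: 10.65
tool_pos: [0.4913, 0.0766, 0.1772]
tool_rot: [0.569, 3.088, 0.0]
contact_force: [-0.8, 0.0, 4.5]
opening: 0.0147
grip_force: 70.4
```

{"name": "drive_tool", "arguments": {
  "rows": [
    [[0,0,0.004],0],
    [[0,0,0.004],0],
    [[0,0,0.004],0],
    [[0,0,0.004],0],
    [[0,0,0.0025],0],
    [[0,0,0],0],
    [[0,0,0],0]
  ]
}}

```text
t: 11.35
tool_pos: [0.4914, 0.0766, 0.1595]
tool_rot: [0.569, 3.088, 0.0]
contact_force: [-2.9, 0.1, 9.6]
opening: 0.0151
grip_force: 71.2
```

{"name": "drive_tool", "arguments": {
  "rows": [
    [[0,0,0.001],0.1],
    [[0,0,0],0.1],
    [[0,0,0],0.1],
    [[0,0,0],0.1],
    [[0,0,0],0.1],
    [[0,0,0],0]
  ]
}}

```text
t: 11.95
tool_pos: [0.4927, 0.0762, 0.1595]
tool_rot: [1.316, 2.847, 0.002]
contact_force: [0.8, -1.5, 9.3]
opening: 0.015
grip_force: 71.1
```

{"name": "drive_tool", "arguments": {
  "rows": [
    [[0,0,0],0.1],
    [[0,0,0],0.1],
    [[0,0,0],0.1],
    [[0,0,0],0.1],
    [[0,0,0],0.1],
    [[0,0,0],0.1],
    [[0,0,0],0.1],
    [[0,0,0],0]
  ]
}}

```text
t: 12.75
tool_pos: [0.4926, 0.0761, 0.1593]
tool_rot: [2.213, 2.224, 0.004]
contact_force: [0.6, -2.5, 9.5]
opening: 0.0149
grip_force: 71.1
```

{"name": "drive_tool", "arguments": {
  "rows": [
    [[0,0,0],0.1],
    [[0,0,0],0.1],
    [[0,0,0],0.1],
    [[0,0,0],0.05],
    [[0,0,0],0],
    [[0,0,0],0]
  ]
}}

```text
t: 13.35
tool_pos: [0.4924, 0.0762, 0.1592]
tool_rot: [2.566, 1.807, 0.004]
contact_force: [0.2, -1.7, 9.3]
opening: 0.0149
grip_force: 71.1
```

{"name": "drive_tool", "arguments": {
  "rows": [
    [[0,0,-0.003],0],
    [[0,0,-0.003],0],
    [[0,0,-0.002],0],
    [[0,0,-0.001],0],
    [[0,0,0],0],
    [[0,0,0],0]
  ]
}}

```text
t: 13.95
tool_pos: [0.4923, 0.0762, 0.1677]
tool_rot: [2.566, 1.807, 0.004]
contact_force: [0.5, -1.7, 6.7]
opening: 0.0149
grip_force: 70.8
```

{"name": "drive_tool", "arguments": {
  "rows": [
    [[0,0,-0.001],0],
    [[0,0,-0.001],0],
    [[0,0,0],0],
    [[0,0,0],0]
  ]
}}

```text
t: 14.35
tool_pos: [0.4921, 0.0761, 0.1686]
tool_rot: [2.566, 1.807, 0.005]
contact_force: [4.2, -2.8, 1.0]
opening: 0.0151
grip_force: 69.9
```

{"name": "drive_tool", "arguments": {
  "rows": [
    [[0,0,0.0005],0],
    [[0,0,0],0],
    [[0,0,0],0],
    [[0,0,0],0],
    [[0,0,0],0],
    [[0,0,0],0],
    [[0,0,0],0],
    [[0,0,0],0]
  ],
  "jaw": 0
}}

```text
t: 15.15
tool_pos: [0.4908, 0.0766, 0.1674]
tool_rot: [-2.569, -1.809, -0.0]
contact_force: [0.2, 0.4, 0.4]
opening: 0.0854
grip_force: 0.0
```

{"name": "drive_tool", "arguments": {
  "rows": [
    [[0,0,-0.02],0],
    [[0,0,-0.04],0],
    [[0,0,-0.04],0],
    [[0,0,-0.03],0],
    [[0,0,0],0],
    [[0,0,0],0]
  ]
}}

```text
t: 15.75
tool_pos: [0.491, 0.0766, 0.2981]
tool_rot: [2.568, 1.808, 0.002]
contact_force: [-0.6, 0.6, -0.5]
opening: 0.0853
grip_force: 0.0
```

Run:
```python
from h import *
w=vision.get_image('wrist');s=vision.get_image('side')
a=cv2.resize(s['image'][190:295,295:395],None,fx=3,fy=3,interpolation=cv2.INTER_CUBIC)
b=w['image'][0:400,90:550];c=np.zeros((400,760,3),np.uint8);c[:,:460]=b;c[:315,460:]=a
cv2.imwrite('pics/end.png',c)
o=ctrl.get_obs();print(o['tool_pos'],o['contact_force'],o['opening'])
```

```text
[0.4901164  0.07657943 0.29568032] [-0.34377269  1.0174929  -0.34214234] 0.08523987323258338
```

View pics/end.png

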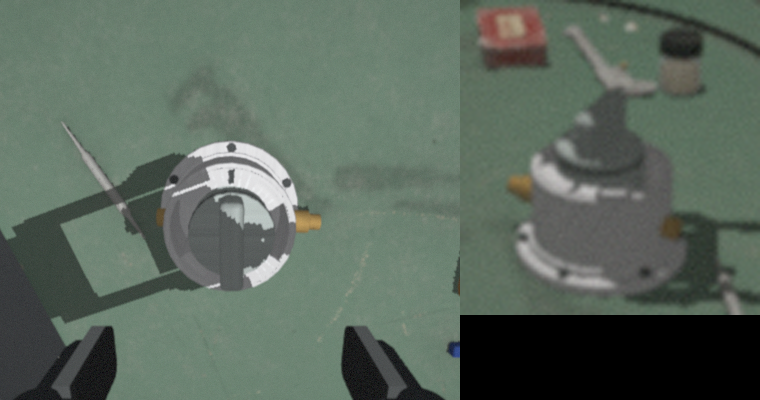

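The cap sits level in the housing. Its grip at (231,245) lines up with the bead at (231,176), at right angles to the ports. The gripper is clear.

```bash
python3 -c "
from station import ctrl
print(ctrl.finish_job())"
```

```text
the job is handed in; nothing more can be done
None
```

I locked the cap in the housing with an 89° clockwise turn and let go; the last pictures show it level, with its grip in line with the bead. The job is handed in at about 16 s, with no jar touched, but no verdict came back.

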